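# Gauge the brass tube in the bench caliper

### The job

Stand the short brass tube (the hollow one, not the solid rod or the square block) upright on the bed of the bench caliper, between the open jaws and centred across them, and let go of it. Then slide the moving jaw by its upright post until the tube is closed snugly between both jaws, keeping the jaw square to the bed all the while, and leave it so.

Things in the scene. Friction and masses are not known exactly. Their poses are not given: they have to be found in the camera images.
- tube: Short brass tube standing upright on the bench: outer diameter 30 mm, bore 21 mm, height 50 mm, about 0.14 kg (0.10 to 0.20). Origin at the centre of its underside, z up. A solid brass rod and a square brass block of the same width and height stand nearby, at least 100 mm away centre to centre.
- caliper: Bench caliper, fixed to the bench: aluminium bed 240 mm long (local x), 60 wide (y), 15 high. Origin at the centre of the bed's underside, at bench height, z up. Near its -x end a fixed dark steel jaw, its face at local x = -90 mm looking to +x. Both jaws are 50 mm wide, centred on local y = 0, tops 35 mm above the bench.
- slide (a joint): Gap between the two jaw faces in m: 0 is shut, growing as the moving jaw slides to the caliper's local +x; it starts between 0.085 and 0.115 and goes to 0.13. The moving face is at local x = -90 mm + gap. Slides with about 2 N of friction and stays where it is left; it closes by moving towards local -x.
- jaw: Moving jaw with a round upright steel post, 16 mm across, top 105 mm above the bench, foot on the 35 mm high carriage. Origin on the post's axis at bench height, z up; x, y parallel to the caliper's when square. The face is 55 mm from the axis, to local -x. Springy in yaw about the post (1.2 N m/rad). Gripping 85 to 100 mm up clears the tube, whose top is at 65 mm on the bed.
Not all that is in view belongs to the job. Of the things like the caliper, leave any that is pink; of the rest the larger one is meant.

How it is judged:
On the way, in this order (a step that is already met when the one before it is completed fails the run):
1. the tube stands on the bed between the open jaws, let go (z of tube in the frame of caliper between 0.012 and 0.019 m and x of tube in the frame of caliper above -0.085 m and x of tube in the frame of jaw below -0.06 m and y of tube in the frame of caliper between -0.018 and 0.018 m and angle between tube's own z axis and vertical below 0.1 rad and contact force between the fingers and tube below 0.1 N), for 0.2 s.
2. the jaw is closed on the tube (value of joint slide below 0.033 m), for 0.1 s.
At the end, for the whole second after the job is handed in: The tube stands upright (within 6 degrees) on the caliper's bed, its centre within 18 mm of the bed's centre line, and the jaw gap is under 33 mm with the 30 mm tube between the two jaws; the jaw is square to the bed within 10 degrees and everything is at rest (value of joint slide between 0.026 and 0.033 m and x of tube in the frame of caliper between -0.085 and -0.065 m and y of tube in the frame of caliper between -0.018 and 0.018 m and z of tube in the frame of caliper between 0.012 and 0.019 m and angle between tube's own z axis and vertical below 0.1 rad and angle between the x axis of jaw and the x axis of caliper, either way round below 0.175 rad and linear speed of tube below 0.02 m/s); the robot touches nothing.
It fails at once if the jaw goes crooked by more than 12 degrees (angle between the x axis of jaw and the x axis of caliper, either way round above 0.21 rad).
It also fails if it takes over 50 s, if anything falls off the work surface, if the arm or the gripper's body presses on something with over 40 N, if the wrist force passes 120 N, or if a joint passes its speed limit or range.

### The arm

A 6-joint arm with a two-finger parallel gripper is mounted at the origin on the work surface. World frame = base frame: x ahead of the robot, y to its left, z up, the work surface at z = 0. Lengths are in m, angles in rad, forces in N, time in s.
With the tool pointing down it reaches from about 0.275 to 0.775 m from the base axis. Payload 14.6 kg.
Tool frame: the origin (TCP) lies at the very end of the fingers, on their centre line; the grasp point (between the pads) lies arm.hold_point_z behind it (arm.hold_point_z is the distance from the TCP to the grasp point, in m); z points along the fingers, y is the line along which they close (so a half turn about z gives the same grasp; the last joint's range is limited). The gripper opens to 85 mm and grips with 20 to 120 N. Pads are 22 mm wide; open, the fingers measure 114 mm over their backs; the gripper's body (76 mm by 85 mm) begins 54 mm behind the grasp point. The pads swing forward as they close: fully open they stand 13 mm farther back than shut.
Start: joints at [-1.325, 0.263, -0.048, 1.259, 0, 1.415], TCP at [0.205, -0.483, 0.231] pointing down, gripper open.
Joint ranges: [-2.65, 2.65], [-0.89, 1.7], [-1.18, 1.37], [-2.13, 2.11], [-1.35, 1.29], [-3.14, 3.14]. Speed limits (rad/s): [1.89, 1.89, 2.57, 2.79, 3.14, 3.14].

### API

Orientations are given as a unit quaternion [x, y, z, w].
In Python, from plant import arm, eyes, workorder gives the robot as it stands.
- The arm moves only by the tool step_arm, never from a script. Its argument "increments" is a list of rows, each an object of numbers: "dx", "dy", "dz": the shift along the world's x, y, z in cm; "ax", "ay", "az": the turn, a rotation vector about the world's x, y, z in units of 5 degrees (1.0 is 5 degrees); "jaw": the finger opening in cm, from 0 to 8.54. A call has 1 to 20 rows; each row is the pose to reach, as a shift and turn from the pose commanded when the call began; what a row does not reach only later rows make up. A row lasts 1/12 s, in which the tool goes at most 41.7 mm and 7.16 degrees, less where a joint would pass 70% of its speed; a pose out of reach is approached as far as the arm can. A call with a gripper value outside its range is refused whole. The fingers move at their own pace and stop on an object; "grip_force" is the grip in N (left out, the last holds). Time passes only in rows, so rows that repeat a pose let the fingers close. It gives the time, the measured TCP pose, the force, the opening and the grip force at its end, in the units of the state.
- arm.get_state(): the state, without advancing time (a new reading comes with each control period).
- eyes.grab_frame(name): name is "scene" or "side" or "wrist"; returns the picture (420x560x3 uint8, blue, green, red); there is no depth.
- eyes.camera_params(name): a dict with "K" (3x3 intrinsics, pixels), "dist_coeffs" ([k1, k2, p1, p2, k3] as OpenCV has them; the pictures are not rectified), "R" (3x3) and "t" (3): a world point X has camera coordinates R X + t. Camera axes: x right, y down, z forward; pixel columns grow to the right and rows downward; lengths in m; the calibration is good to about 2 mm. A picture is of the moment at which its call begins: read the wrist's pose just before it. camera_params takes no time and is no camera call; for the wrist camera it gives the pose at the moment of the call.
- workorder.close_job(): hands the job in; it is judged then, once.
The state is a dict: "time_s": time; "joint_positions": joint angles; "joint_vel": joint speeds; "tau": joint torques, N m; "position": TCP position; "tcp_rot": TCP orientation; "contact_force": force on the tool from outside, world axes, zero at the start; "torque": the same for the moment, N m; "finger_gap": finger opening in m; "gripper_force": force on a finger pad.
Only numpy, scipy, OpenCV 4.12 (cv2) and the standard library are available. Lean on these libraries where they do the work, as an engineer would, in place of code of your own. Each camera call takes 0.05 s, during which the arm holds its last target. There are 200 camera calls.

## Working session

There is one attempt and no reset: what is moved stays moved. The work goes in short steps, Python scripts to look and compute and a tool call to move; the robot and the scene stay as the last step left them, time stands still between calls to the robot, and variables do not carry over. Pictures are saved under pics/ and viewed, at most 12 in all, crops included, and the job is handed in when it is done.

Besides the shell and the picture viewer there is one more tool, called after "Call:" as a command line: name --argument value ..., lists and objects as JSON in quotes. step_arm: Moves the arm, as the interface text tells. Its arguments: {"type":"object","properties":{"increments":{"type":"array","items":{"type":"object","properties":{"dx":{"type":"number"},"dy":{"type":"number"},"dz":{"type":"number"},"ax":{"type":"number"},"ay":{"type":"number"},"az":{"type":"number"},"jaw":{"type":"number"}}}},"grip_force":{"type":"number"}},"required":["increments"]}

```bash
mkdir -p pics
python3 - <<'E'
from plant import arm, eyes
import cv2, numpy as np
s=arm.get_state(); print(s['position'],s['tcp_rot'],s['finger_gap'],arm.hold_point_z,s['time_s'])
for n in ['scene','side','wrist']:
    cv2.imwrite(f'pics/{n}0.png',eyes.grab_frame(n)); p=eyes.camera_params(n); print(n,np.round(p['K'],1).tolist(),np.round(p['dist_coeffs'],3),np.round(p['R'],3).tolist(),np.round(p['t'],3))
a=[cv2.imread(f'pics/{n}0.png') for n in ['scene','side']]
E
```

```text
[ 0.20476435 -0.48310646  0.2308149 ] [ 9.79981626e-01  1.99087193e-01 -1.84723011e-05 -5.49970198e-04] 0.08537940669302291 0.0187 0.0
scene [[383.6, 0.0, 280.6], [0.0, 383.6, 210.5], [0.0, 0.0, 1.0]] [0.015 0.    0.    0.    0.   ] [[0.52, 0.854, 0.013], [0.475, -0.276, -0.835], [-0.71, 0.441, -0.549]] [-0.21  -0.218  1.152]
side [[499.2, 0.0, 276.4], [0.0, 499.2, 202.2], [0.0, 0.0, 1.0]] [0.049 0.    0.    0.    0.   ] [[-0.974, -0.226, -0.009], [-0.17, 0.759, -0.629], [0.149, -0.611, -0.777]] [0.465 0.136 1.123]
wrist [[351.2, 0.0, 272.3], [0.0, 351.2, 212.1], [0.0, 0.0, 1.0]] [-0.066  0.     0.     0.     0.   ] [[0.392, -0.92, -0.001], [-0.872, -0.371, 0.319], [-0.293, -0.124, -0.948]] [-0.524 -0.043  0.38 ]
```

View pics/scene0.png

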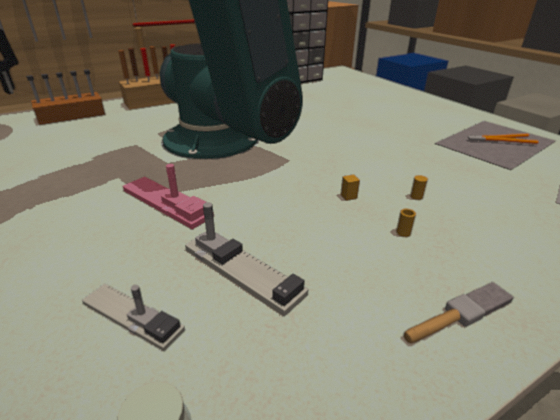

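View pics/side0.png

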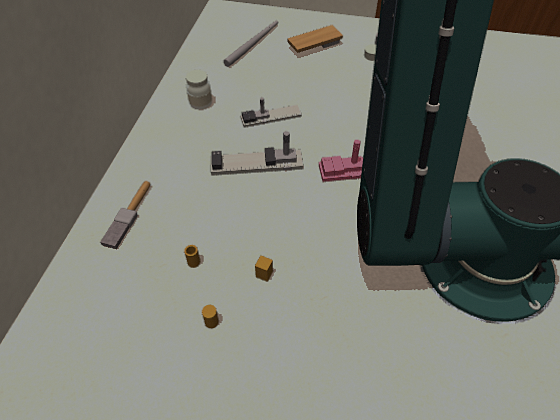

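The scene view has the hollow tube at (406,222) and the large non-pink caliper around (245,268), with its fixed jaw at (289,288) and post top at (209,206). In the side view the tube is at (192,256) and the caliper around (257,160), fixed jaw on the left. I'll measure both next.

```bash
cat > h.py <<'E'
import cv2, numpy as np
from plant import arm, eyes
def ray(p,uv):
    n=cv2.undistortPoints(np.float64(uv).reshape(1,1,2),np.array(p['K']),np.array(p['dist_coeffs'])).ravel()
    R=np.array(p['R']);t=np.array(p['t']); d=R.T@np.array([n[0],n[1],1]); return -R.T@t, d/np.linalg.norm(d)
def plane(p,uv,z):
    o,d=ray(p,uv); return o+d*(z-o[2])/d[2]
def tri(pa,a,pb,b):
    o1,d1=ray(pa,a);o2,d2=ray(pb,b)
    s=np.linalg.lstsq(np.c_[d1,-d2],o2-o1,rcond=None)[0]
    x,y=o1+s[0]*d1,o2+s[1]*d2; return (x+y)/2,np.linalg.norm(x-y)
def proj(p,X):
    return cv2.projectPoints(np.float64(X).reshape(-1,1,3),cv2.Rodrigues(np.array(p['R']))[0],np.array(p['t']),np.array(p['K']),np.array(p['dist_coeffs']))[0].reshape(-1,2)
def brass(im):
    h=cv2.cvtColor(im,cv2.COLOR_BGR2HSV); m=cv2.inRange(h,(8,140,40),(30,255,255))
    n,l,st,c=cv2.connectedComponentsWithStats(m); return [(st[i].tolist(),c[i].round(1).tolist()) for i in range(1,n) if st[i][4]>60],m
E
python3 - <<'E'
from h import *
P={n:eyes.camera_params(n) for n in ['scene','side']}
for n in P: 
    for b in brass(cv2.imread(f'pics/{n}0.png'))[0]: print(n,b)
a=cv2.imread('pics/scene0.png')[195:315,175:315]; b=cv2.imread('pics/side0.png')[120:185,200:310]
a=cv2.resize(a,None,fx=4,fy=4,interpolation=cv2.INTER_CUBIC); b=cv2.resize(b,None,fx=5,fy=5,interpolation=cv2.INTER_CUBIC)
cv2.imwrite('pics/ca.png',a); cv2.imwrite('pics/cb.png',b)
E
```

```text
scene ([433, 0, 103, 42, 2726], [485.1, 18.5])
scene ([324, 2, 33, 65, 1463], [339.0, 33.3])
scene ([149, 46, 10, 28, 130], [153.7, 58.6])
scene ([118, 49, 11, 29, 149], [123.3, 63.0])
scene ([128, 48, 10, 27, 92], [132.8, 60.8])
scene ([119, 77, 42, 21, 355], [141.3, 85.5])
scene ([31, 91, 73, 33, 1564], [67.5, 107.3])
scene ([483, 134, 55, 10, 315], [510.1, 138.0])
scene ([341, 175, 18, 25, 350], [349.7, 186.8])
scene ([411, 176, 16, 23, 252], [418.5, 186.9])
scene ([397, 209, 18, 27, 346], [405.5, 222.0])
scene ([405, 310, 55, 32, 642], [431.6, 325.2])
side ([375, 0, 7, 18, 68], [378.1, 8.6])
side ([488, 0, 72, 37, 2292], [526.1, 16.3])
side ([288, 26, 54, 26, 320], [314.8, 38.6])
side ([128, 182, 22, 28, 146], [139.4, 195.6])
side ([185, 245, 15, 22, 245], [191.8, 255.6])
side ([255, 256, 18, 25, 324], [263.4, 267.8])
side ([202, 305, 16, 23, 279], [209.8, 315.9])
```

View pics/ca.png

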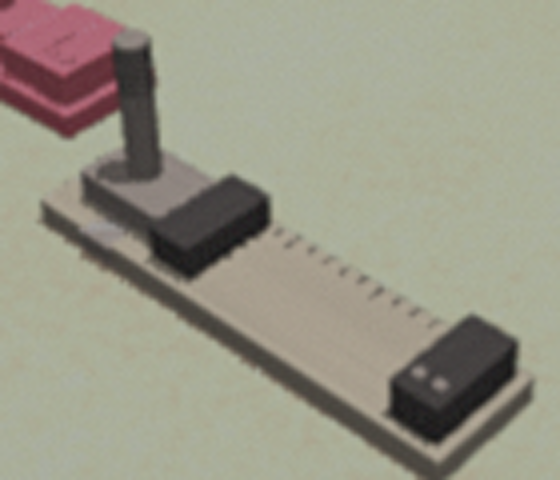

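View pics/cb.png

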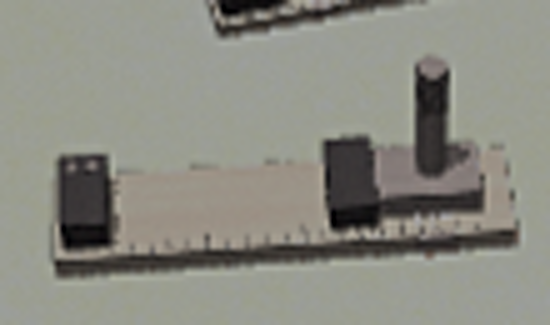

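The crops show, in full-picture pixels:
- **Scene:** post top (208,205); bed-top corners (185.8,246.3), (284.3,310.5) and (308,290.8).
- **Side:** post top (286.6,133); near bed-top corners (303.4,166.4) and (211.4,172).

Run:
```python
from h import *
A,B=eyes.camera_params('scene'),eyes.camera_params('side')
r=lambda x:np.round(x,4).tolist()
for n,a,b in [('tube',(405.5,222),(191.8,255.6)),('block',(349.7,186.8),(263.4,267.8)),('rod',(418.5,186.9),(209.8,315.9)),('post',(208,205),(286.6,133))]:
    X,e=tri(A,a,B,b); print(n,r(X),r(e))
c=[plane(A,u,.015) for u in [(185.75,246.25),(284.25,310.5),(308,290.75)]]
d=[plane(B,u,.015) for u in [(303.4,166.4),(211.4,172)]]
print('scene',[r(x) for x in c],'side',[r(x) for x in d])
for p,q in [(c[0],c[1]),(d[0],d[1])]:
    v=(p-q)[:2]; print('len',np.linalg.norm(v),'ang',np.degrees(np.arctan2(v[1],v[0])))
print('w',np.linalg.norm(c[1]-c[2]))
print('fixedjaw top scene',[r(plane(A,(175+u/4,195+v/4),.035)) for u,v in [(392,383),(435,410),(518,346),(472,316)]])
print('mov jaw top scene',[r(plane(A,(175+u/4,195+v/4),.035)) for u,v in [(151,231),(190,246),(270,195),(233,176)]])
print('fixedjaw top side',[r(plane(B,(200+u/5,120+v/5),.035)) for u,v in [(58,157),(107,155),(110,207),(61,213)]])
print('mov jaw top side',[r(plane(B,(200+u/5,120+v/5),.035)) for u,v in [(323,141),(370,138),(380,193),(329,196)]])
```

```text
tube [0.6365, 0.1422, 0.027] 0.0001
block [0.4741, 0.1378, 0.0267] 0.0003
rod [0.5527, 0.2717, 0.0268] 0.0001
post [0.4994, -0.2061, 0.1036] 0.004
scene [[0.478, -0.247, 0.015], [0.698, -0.1735, 0.015], [0.6826, -0.1198, 0.015]] side [[0.4489, -0.1882, 0.015], [0.6756, -0.1174, 0.015]]
len 0.23199102011478517 ang -161.51377285475598
len 0.23751487007118963 ang -162.66066819242118
w 0.05584247204045351
fixedjaw top scene [[0.6717, -0.1775, 0.035], [0.6916, -0.1708, 0.035], [0.6794, -0.1254, 0.035], [0.6562, -0.1316, 0.035]]
mov jaw top scene [[0.5431, -0.2203, 0.035], [0.5604, -0.2102, 0.035], [0.5466, -0.166, 0.035], [0.5261, -0.174, 0.035]]
fixedjaw top side [[0.6895, -0.1699, 0.035], [0.665, -0.1769, 0.035], [0.6526, -0.1414, 0.035], [0.6758, -0.1319, 0.035]]
mov jaw top side [[0.5576, -0.2114, 0.035], [0.5341, -0.2189, 0.035], [0.5199, -0.1813, 0.035], [0.545, -0.1735, 0.035]]
```

Call:
step_arm --increments '[{"dx": 2.4, "dy": 3.5, "dz": 0}, {"dx": 4.8, "dy": 7, "dz": 0}, {"dx": 7.2, "dy": 10.5}, {"dx": 9.6, "dy": 14}, {"dx": 12, "dy": 17.5}, {"dx": 14.4, "dy": 21}, {"dx": 16.8, "dy": 24.5, "az": -0.3}, {"dx": 19.2, "dy": 28, "az": -0.6}, {"dx": 21.6, "dy": 31.5, "az": -1.1}, {"dx": 24, "dy": 35, "az": -1.1}, {"dx": 26.4, "dy": 38.5, "az": -1.1}, {"dx": 28.8, "dy": 42, "az": -1.1}, {"dx": 31.2, "dy": 45.5, "az": -1.1}, {"dx": 33.6, "dy": 49, "az": -1.1}, {"dx": 36, "dy": 52.5, "dz": -2, "az": -1.1}, {"dx": 38.4, "dy": 56, "dz": -4, "az": -1.1}, {"dx": 40.8, "dy": 59.5, "dz": -6, "az": -1.1}, {"dx": 43.2, "dy": 62.5, "dz": -8, "az": -1.1}, {"dx": 43.2, "dy": 62.5, "dz": -8, "az": -1.1}, {"dx": 43.2, "dy": 62.5, "dz": -8, "az": -1.1}]'

```text
$.increments[0]: bad value
```

Run:
```python
from h import *
s=arm.get_state(); print(s['position'],s['joint_positions'],s['time_s'])
W=eyes.camera_params('wrist'); im=eyes.grab_frame('wrist'); cv2.imwrite('pics/w1.png',im)
for b in brass(im)[0]: print(b)
print('pred tube',proj(W,[[.6365,.1422,0],[.6365,.1422,.05]]))
```

```text
[ 0.20476249 -0.48320473  0.23093811] [-1.32531305e+00  2.63432599e-01 -4.87566255e-02  1.25941242e+00
 -2.51892982e-05  1.41552963e+00] 0.15
([477, 208, 54, 49, 1610], [505.6, 232.4])
([430, 225, 10, 13, 70], [435.1, 231.0])
([443, 228, 16, 18, 98], [451.8, 235.9])
([406, 230, 19, 33, 157], [412.8, 244.7])
([418, 235, 40, 38, 620], [436.5, 253.8])
([411, 258, 16, 15, 99], [417.7, 266.0])
([544, 361, 16, 30, 223], [553.3, 375.1])
pred tube [[ 487.142087    556.69751845]
 [1704.43705267 2452.76260375]]
```

View pics/w1.png

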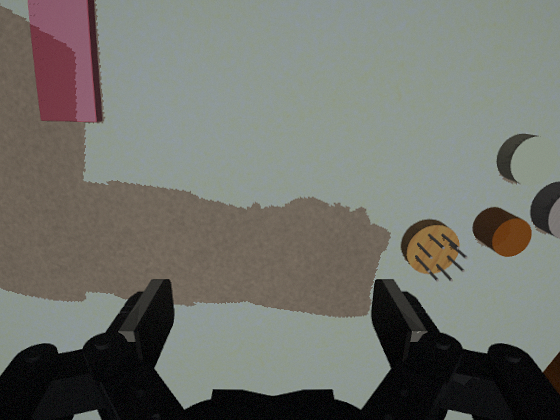

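The arm hasn't moved: the call was refused, probably because fields were missing. This picture is still from the start pose and shows no target. I'll resend with every field filled in.

Call:
step_arm --increments '[{"dx": 2.4, "dy": 3.5, "dz": 0, "ax": 0, "ay": 0, "az": 0, "jaw": 8.5}, {"dx": 4.8, "dy": 7, "dz": 0, "ax": 0, "ay": 0, "az": 0, "jaw": 8.5}, {"dx": 7.2, "dy": 10.5, "dz": 0, "ax": 0, "ay": 0, "az": 0, "jaw": 8.5}, {"dx": 9.6, "dy": 14, "dz": 0, "ax": 0, "ay": 0, "az": 0, "jaw": 8.5}, {"dx": 12, "dy": 17.5, "dz": 0, "ax": 0, "ay": 0, "az": 0, "jaw": 8.5}, {"dx": 14.4, "dy": 21, "dz": 0, "ax": 0, "ay": 0, "az": -0.3, "jaw": 8.5}, {"dx": 16.8, "dy": 24.5, "dz": 0, "ax": 0, "ay": 0, "az": -0.6, "jaw": 8.5}, {"dx": 19.2, "dy": 28, "dz": 0, "ax": 0, "ay": 0, "az": -1.1, "jaw": 8.5}, {"dx": 21.6, "dy": 31.5, "dz": 0, "ax": 0, "ay": 0, "az": -1.1, "jaw": 8.5}, {"dx": 24, "dy": 35, "dz": 0, "ax": 0, "ay": 0, "az": -1.1, "jaw": 8.5}, {"dx": 26.4, "dy": 38.5, "dz": 0, "ax": 0, "ay": 0, "az": -1.1, "jaw": 8.5}, {"dx": 28.8, "dy": 42, "dz": 0, "ax": 0, "ay": 0, "az": -1.1, "jaw": 8.5}, {"dx": 31.2, "dy": 45.5, "dz": 0, "ax": 0, "ay": 0, "az": -1.1, "jaw": 8.5}, {"dx": 33.6, "dy": 49, "dz": 0, "ax": 0, "ay": 0, "az": -1.1, "jaw": 8.5}, {"dx": 36, "dy": 52.5, "dz": -2, "ax": 0, "ay": 0, "az": -1.1, "jaw": 8.5}, {"dx": 38.4, "dy": 56, "dz": -4, "ax": 0, "ay": 0, "az": -1.1, "jaw": 8.5}, {"dx": 40.8, "dy": 59.5, "dz": -6, "ax": 0, "ay": 0, "az": -1.1, "jaw": 8.5}, {"dx": 43.2, "dy": 62.5, "dz": -8, "ax": 0, "ay": 0, "az": -1.1, "jaw": 8.5}, {"dx": 43.2, "dy": 62.5, "dz": -8, "ax": 0, "ay": 0, "az": -1.1, "jaw": 8.5}, {"dx": 43.2, "dy": 62.5, "dz": -8, "ax": 0, "ay": 0, "az": -1.1, "jaw": 8.5}]'

```text
time_s: 1.87
position: [0.6375, 0.1451, 0.1474]
tcp_rot: [0.988, 0.153, -0.002, -0.0]
contact_force: [0.7, -0.1, -0.6]
finger_gap: 0.0852
gripper_force: 0.0
```

Run:
```python
from h import *
s=arm.get_state(); print(s['position'],s['tcp_rot'],s['joint_positions'],s['time_s'])
W=eyes.camera_params('wrist'); im=eyes.grab_frame('wrist'); cv2.imwrite('pics/w2.png',im)
for b in brass(im)[0]: print(b)
print('pred tube',proj(W,[[.6365,.1422,0],[.6365,.1422,.05]]))
```

```text
[0.63751828 0.14508475 0.14742666] [ 9.88174830e-01  1.53319709e-01 -1.83620348e-03 -4.48694554e-04] [9.89458637e-02 5.19543049e-01 1.33742159e-01 1.18871161e+00
 6.94220092e-04 2.93268301e+00] 1.8667
([482, 0, 78, 56, 1959], [526.8, 21.5])
([254, 189, 40, 47, 971], [273.7, 215.1])
([65, 238, 40, 45, 1025], [83.6, 263.7])
([202, 332, 46, 61, 1955], [225.7, 364.1])
pred tube [[275.77571846 195.30649799]
 [276.3260536  214.46068614]]
```

View pics/w2.png

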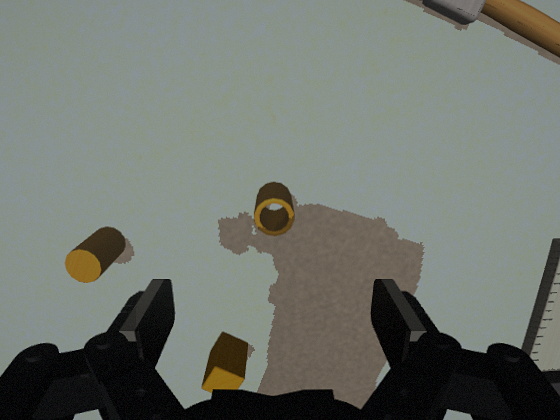

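The hollow tube's rim centre is at (274,215), which matches the prediction of (276,214) to about 1 mm. Going straight down to grasp.

Call:
step_arm --grip_force 40 --increments '[{"dx": 0, "dy": 0, "dz": -1, "ax": 0, "ay": 0, "az": 0, "jaw": 8.5}, {"dx": 0, "dy": 0, "dz": -4, "ax": 0, "ay": 0, "az": 0, "jaw": 8.5}, {"dx": 0, "dy": 0, "dz": -7, "ax": 0, "ay": 0, "az": 0, "jaw": 8.5}, {"dx": 0, "dy": 0, "dz": -10, "ax": 0, "ay": 0, "az": 0, "jaw": 8.5}, {"dx": 0, "dy": 0, "dz": -12, "ax": 0, "ay": 0, "az": 0, "jaw": 8.5}, {"dx": 0, "dy": 0, "dz": -13, "ax": 0, "ay": 0, "az": 0, "jaw": 8.5}, {"dx": 0, "dy": 0, "dz": -13.5, "ax": 0, "ay": 0, "az": 0, "jaw": 8.5}, {"dx": 0, "dy": 0, "dz": -13.5, "ax": 0, "ay": 0, "az": 0, "jaw": 8.5}, {"dx": 0, "dy": 0, "dz": -13.5, "ax": 0, "ay": 0, "az": 0, "jaw": 5}, {"dx": 0, "dy": 0, "dz": -13.5, "ax": 0, "ay": 0, "az": 0, "jaw": 2.5}, {"dx": 0, "dy": 0, "dz": -13.5, "ax": 0, "ay": 0, "az": 0, "jaw": 2.5}, {"dx": 0, "dy": 0, "dz": -13.5, "ax": 0, "ay": 0, "az": 0, "jaw": 2.5}, {"dx": 0, "dy": 0, "dz": -13.5, "ax": 0, "ay": 0, "az": 0, "jaw": 2.5}, {"dx": 0, "dy": 0, "dz": -13.5, "ax": 0, "ay": 0, "az": 0, "jaw": 2.5}, {"dx": 0, "dy": 0, "dz": -13.5, "ax": 0, "ay": 0, "az": 0, "jaw": 2.5}, {"dx": 0, "dy": 0, "dz": -13.5, "ax": 0, "ay": 0, "az": 0, "jaw": 2.5}, {"dx": 0, "dy": 0, "dz": -13.5, "ax": 0, "ay": 0, "az": 0, "jaw": 2.5}]'

```text
time_s: 3.33
position: [0.6372, 0.1417, 0.0172]
tcp_rot: [0.988, 0.152, 0.001, 0.0]
contact_force: [-2.1, -0.3, 6.8]
finger_gap: 0.0294
gripper_force: 39.0
```

Call:
step_arm --increments '[{"dx": 0, "dy": 0, "dz": 2, "ax": 0, "ay": 0, "az": 0, "jaw": 2.5}, {"dx": 0, "dy": 0, "dz": 5, "ax": 0, "ay": 0, "az": 0, "jaw": 2.5}, {"dx": 0, "dy": 0, "dz": 8, "ax": 0, "ay": 0, "az": 0, "jaw": 2.5}, {"dx": 0, "dy": -2, "dz": 11, "ax": 0, "ay": 0, "az": 0, "jaw": 2.5}, {"dx": 0, "dy": -5, "dz": 13, "ax": 0, "ay": 0, "az": 0, "jaw": 2.5}, {"dx": 0, "dy": -8, "dz": 14, "ax": 0, "ay": 0, "az": 0, "jaw": 2.5}, {"dx": 0, "dy": -11.5, "dz": 14, "ax": 0, "ay": 0, "az": 0, "jaw": 2.5}, {"dx": -0.5, "dy": -15, "dz": 14, "ax": 0, "ay": 0, "az": 0, "jaw": 2.5}, {"dx": -1, "dy": -18.5, "dz": 14, "ax": 0, "ay": 0, "az": 0, "jaw": 2.5}, {"dx": -1.3, "dy": -22, "dz": 14, "ax": 0, "ay": 0, "az": 0, "jaw": 2.5}, {"dx": -1.5, "dy": -25.5, "dz": 14, "ax": 0, "ay": 0, "az": 0, "jaw": 2.5}, {"dx": -1.7, "dy": -28.5, "dz": 14, "ax": 0, "ay": 0, "az": 0, "jaw": 2.5}, {"dx": -1.7, "dy": -30.5, "dz": 14, "ax": 0, "ay": 0, "az": 0, "jaw": 2.5}, {"dx": -1.7, "dy": -31.2, "dz": 14, "ax": 0, "ay": 0, "az": 0, "jaw": 2.5}, {"dx": -1.7, "dy": -31.2, "dz": 14, "ax": 0, "ay": 0, "az": 0, "jaw": 2.5}, {"dx": -1.7, "dy": -31.2, "dz": 14, "ax": 0, "ay": 0, "az": 0, "jaw": 2.5}, {"dx": -1.7, "dy": -31.2, "dz": 14, "ax": 0, "ay": 0, "az": 0, "jaw": 2.5}]'

```text
time_s: 4.75
position: [0.6199, -0.1691, 0.1563]
tcp_rot: [0.988, 0.152, -0.0, -0.0]
contact_force: [0.0, -0.5, -1.1]
finger_gap: 0.0295
gripper_force: 39.8
```

Run:
```python
from h import *
s=arm.get_state(); print(s['position'],s['tcp_rot'],s['finger_gap'],s['time_s'])
W=eyes.camera_params('wrist'); im=eyes.grab_frame('wrist'); np.savez('w3.npz',**{k:np.array(W[k]) for k in W if k in('K','dist_coeffs','R','t')})
cv2.imwrite('pics/w3.png',cv2.resize(im,(800,600),interpolation=cv2.INTER_CUBIC))
```

```text
[ 0.61986253 -0.16907663  0.15633236] [ 9.88327344e-01  1.52345118e-01 -3.93212042e-05 -1.58131873e-04] 0.029534573359187473 4.75
```

View pics/w3.png

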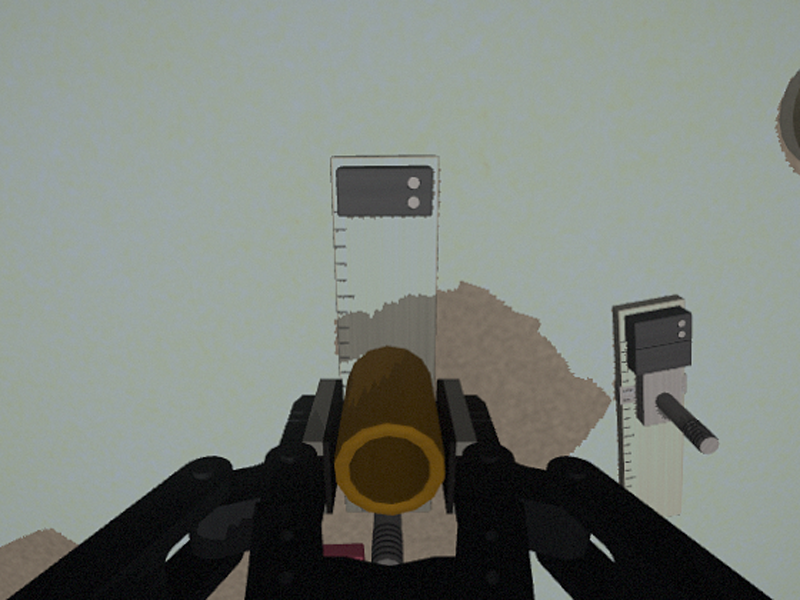

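The wrist view has the tube held. At 800 px scale, the bed end corners are (331,156) and (439,156), the fixed jaw's near edge runs from (336,216) to (433,216), and the bed's right edge is near (437,285). Now converting those.

Run:
```python
from h import *
W=dict(np.load('w3.npz')); k=.7
A=W['R']; print('cam',np.round(-A.T@W['t'],3))
r=lambda x:np.round(x,4).tolist()
im=cv2.resize(cv2.imread('pics/w3.png'),(560,420)); g=cv2.cvtColor(im,cv2.COLOR_BGR2GRAY)
print('col',g[105:170,270].tolist())
for v in (114,122,145,160,190): print(v,g[v,225:315].tolist())
for n,u,z in [('bedL',(331,156),.015),('bedR',(439,156),.015),('bedLlow',(336,290),.015),('bedRlow',(437.5,285),.015),('jawL',(336,216),.015),('jawR',(433,216),.015),('jaw farL',(337,166),.035),('jaw farR',(434,166),.035)]:
    print(n,r(plane(W,(u[0]*k,u[1]*k),z)))
```

```text
cam [ 0.697 -0.144  0.299]
col [161, 161, 164, 138, 102, 144, 165, 162, 162, 167, 156, 46, 38, 65, 74, 73, 74, 73, 76, 75, 76, 72, 72, 71, 72, 74, 73, 73, 73, 71, 72, 71, 72, 74, 75, 72, 74, 74, 74, 77, 75, 72, 74, 72, 69, 69, 113, 163, 167, 165, 163, 164, 162, 163, 164, 163, 161, 162, 164, 165, 164, 163, 162, 161, 162]
114 [162, 161, 161, 164, 163, 162, 120, 147, 163, 162, 164, 162, 163, 164, 165, 165, 164, 165, 165, 166, 164, 165, 166, 163, 167, 166, 165, 165, 165, 164, 163, 164, 165, 164, 166, 165, 164, 166, 165, 165, 165, 165, 164, 165, 166, 167, 166, 164, 165, 166, 167, 167, 166, 166, 166, 166, 165, 163, 165, 165, 166, 165, 167, 166, 168, 166, 163, 165, 166, 166, 166, 166, 166, 165, 166, 165, 163, 162, 160, 166, 162, 146, 140, 160, 162, 161, 161, 160, 161, 162]
122 [161, 160, 163, 161, 165, 160, 105, 136, 166, 157, 67, 63, 77, 77, 74, 73, 75, 73, 74, 74, 74, 75, 75, 74, 75, 74, 75, 74, 76, 74, 75, 73, 73, 73, 73, 74, 73, 73, 72, 74, 74, 76, 73, 74, 75, 73, 73, 73, 73, 74, 75, 73, 75, 73, 74, 73, 72, 73, 72, 74, 73, 72, 72, 71, 72, 70, 72, 73, 75, 72, 74, 74, 75, 73, 73, 74, 68, 
[... 916 characters left out ...]
64, 162, 163, 164, 164, 164, 163, 163, 156, 124, 152, 164, 163, 163, 163, 163, 163, 163, 161, 161, 161, 162, 163, 163, 162, 162, 163, 162, 163, 163, 161, 163, 161, 161, 161, 162, 164, 161, 163, 162, 162, 163, 163, 162, 163, 163, 163, 163, 162, 162, 162, 161, 162, 163, 163, 162, 162, 163, 163, 163, 161, 162, 163, 164, 163, 163, 163, 164, 163, 160, 162, 164, 162, 162, 163, 163, 163, 163, 164, 158, 146, 150, 162, 162, 162, 161, 162, 163, 162, 160]
bedL [0.6772, -0.1172, 0.015]
bedR [0.6951, -0.1735, 0.015]
bedLlow [0.6042, -0.1407, 0.015]
bedRlow [0.6253, -0.197, 0.015]
jawL [0.6464, -0.1288, 0.015]
jawR [0.663, -0.1811, 0.015]
jaw farL [0.6747, -0.1234, 0.035]
jaw farR [0.6897, -0.1707, 0.035]
```

Call:
step_arm --increments '[{"dx": 0.8, "dy": 0.4, "dz": 0, "ax": 0, "ay": 0, "az": 0, "jaw": 2.5}, {"dx": 1.7, "dy": 0.85, "dz": 0, "ax": 0, "ay": 0, "az": 0, "jaw": 2.5}, {"dx": 1.7, "dy": 0.85, "dz": -3, "ax": 0, "ay": 0, "az": 0, "jaw": 2.5}, {"dx": 1.7, "dy": 0.85, "dz": -6, "ax": 0, "ay": 0, "az": 0, "jaw": 2.5}, {"dx": 1.7, "dy": 0.85, "dz": -8.5, "ax": 0, "ay": 0, "az": 0, "jaw": 2.5}, {"dx": 1.7, "dy": 0.85, "dz": -10, "ax": 0, "ay": 0, "az": 0, "jaw": 2.5}, {"dx": 1.7, "dy": 0.85, "dz": -11, "ax": 0, "ay": 0, "az": 0, "jaw": 2.5}, {"dx": 1.7, "dy": 0.85, "dz": -11.5, "ax": 0, "ay": 0, "az": 0, "jaw": 2.5}, {"dx": 1.7, "dy": 0.85, "dz": -11.8, "ax": 0, "ay": 0, "az": 0, "jaw": 2.5}, {"dx": 1.7, "dy": 0.85, "dz": -12.0, "ax": 0, "ay": 0, "az": 0, "jaw": 2.5}, {"dx": 1.7, "dy": 0.85, "dz": -12.0, "ax": 0, "ay": 0, "az": 0, "jaw": 2.5}, {"dx": 1.7, "dy": 0.85, "dz": -12.0, "ax": 0, "ay": 0, "az": 0, "jaw": 2.5}, {"dx": 1.7, "dy": 0.85, "dz": -12.0, "ax": 0, "ay": 0, "az": 0, "jaw": 2.5}]'

```text
time_s: 5.88
position: [0.6372, -0.1621, 0.037]
tcp_rot: [0.988, 0.152, 0.0, 0.0]
contact_force: [0.1, 0.8, -1.2]
finger_gap: 0.0293
gripper_force: 39.8
```

Call:
step_arm --increments '[{"dx": 0, "dy": 0.1, "dz": -0.2, "ax": 0, "ay": 0, "az": 0, "jaw": 2.5}, {"dx": 0, "dy": 0.1, "dz": -0.3, "ax": 0, "ay": 0, "az": 0, "jaw": 2.5}, {"dx": 0, "dy": 0.1, "dz": -0.4, "ax": 0, "ay": 0, "az": 0, "jaw": 2.5}, {"dx": 0, "dy": 0.1, "dz": -0.45, "ax": 0, "ay": 0, "az": 0, "jaw": 2.5}, {"dx": 0, "dy": 0.1, "dz": -0.45, "ax": 0, "ay": 0, "az": 0, "jaw": 2.5}, {"dx": 0, "dy": 0.1, "dz": -0.45, "ax": 0, "ay": 0, "az": 0, "jaw": 2.5}]'

```text
time_s: 6.38
position: [0.6369, -0.1609, 0.0322]
tcp_rot: [0.988, 0.152, 0.0, 0.0]
contact_force: [-2.9, 1.5, 5.8]
finger_gap: 0.0293
gripper_force: 40.4
```

Contact with the bed at 7 N upwards. Releasing and lifting clear.

Call:
step_arm --increments '[{"dx": 0, "dy": 0, "dz": 0.05, "ax": 0, "ay": 0, "az": 0, "jaw": 4}, {"dx": 0, "dy": 0, "dz": 0.05, "ax": 0, "ay": 0, "az": 0, "jaw": 6}, {"dx": 0, "dy": 0, "dz": 0.05, "ax": 0, "ay": 0, "az": 0, "jaw": 6}, {"dx": 0, "dy": 0, "dz": 0.05, "ax": 0, "ay": 0, "az": 0, "jaw": 6}, {"dx": 0, "dy": 0, "dz": 0.05, "ax": 0, "ay": 0, "az": 0, "jaw": 6}, {"dx": 0, "dy": 0, "dz": 2, "ax": 0, "ay": 0, "az": 0, "jaw": 6}, {"dx": 0, "dy": 0, "dz": 5, "ax": 0, "ay": 0, "az": 0, "jaw": 6}, {"dx": 0, "dy": 0, "dz": 8, "ax": 0, "ay": 0, "az": 0, "jaw": 6}, {"dx": -1, "dy": 0, "dz": 11, "ax": 0, "ay": 0, "az": 0, "jaw": 6}, {"dx": -3, "dy": -1, "dz": 14, "ax": 0, "ay": 0, "az": 0, "jaw": 6}, {"dx": -6, "dy": -2, "dz": 16, "ax": 0, "ay": 0, "az": 0, "jaw": 6}, {"dx": -9, "dy": -3, "dz": 16, "ax": 0, "ay": 0, "az": 0, "jaw": 6}, {"dx": -12, "dy": -4, "dz": 16, "ax": 0, "ay": 0, "az": 0, "jaw": 6}, {"dx": -14, "dy": -4.6, "dz": 16, "ax": 0, "ay": 0, "az": 0, "jaw": 6}, {"dx": -14, "dy": -4.6, "dz": 16, "ax": 0, "ay": 0, "az": 0, "jaw": 6}, {"dx": -14, "dy": -4.6, "dz": 16, "ax": 0, "ay": 0, "az": 0, "jaw": 6}]'

```text
time_s: 7.72
position: [0.4963, -0.2073, 0.1922]
tcp_rot: [0.989, 0.151, 0.0, 0.0]
contact_force: [-0.3, -0.9, 0.7]
finger_gap: 0.0599
gripper_force: 0.0
```

Run:
```python
from h import *
s=arm.get_state(); print(s['position'],s['tcp_rot'],s['finger_gap'],s['time_s'])
W=eyes.camera_params('wrist'); im=eyes.grab_frame('wrist'); np.savez('w4.npz',**{k:np.array(W[k]) for k in W if k in('K','dist_coeffs','R','t')})
print('cam',-np.array(W['R']).T@W['t'])
cv2.imwrite('pics/w4.png',cv2.resize(im,(800,600),interpolation=cv2.INTER_CUBIC))
for b in brass(im)[0]: print(b)
print('tube pred top/bot',proj(W,[[.6367,-.1609,.065],[.6367,-.1609,.015],[.5,-.206,.105]]))
```

```text
[ 0.49627861 -0.20725724  0.19220794] [9.88518722e-01 1.51098083e-01 2.75796426e-04 1.68800326e-04] 0.05993454703489498 7.7167
cam [ 0.57338288 -0.18256648  0.33488139]
([249, 0, 41, 25, 442], [269.0, 10.6])
tube pred top/bot [[269.69108784  -5.47629483]
 [270.09050037  10.96473063]
 [272.60014485 211.89516081]]
```

View pics/w4.png

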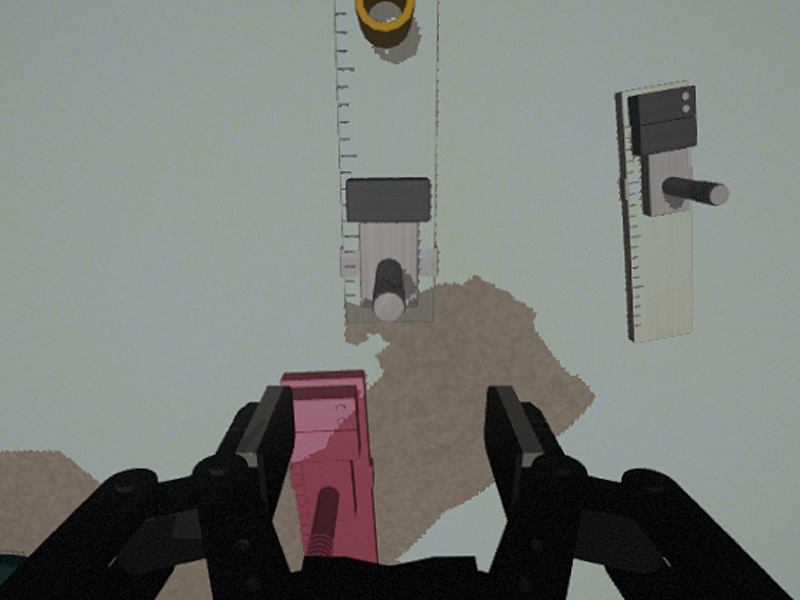

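The tube stands upright on the bed centre line (rim near (386,8)). The post top is at (389,306), putting the post axis at about (0.4985, -0.206), so the gap is about 112 mm. Gripping the post.

Call:
step_arm --grip_force 30 --increments '[{"dx": 0.2, "dy": 0.1, "dz": 0, "ax": 0, "ay": 0, "az": 0, "jaw": 6}, {"dx": 0.2, "dy": 0.1, "dz": -3, "ax": 0, "ay": 0, "az": 0, "jaw": 6}, {"dx": 0.2, "dy": 0.1, "dz": -6, "ax": 0, "ay": 0, "az": 0, "jaw": 6}, {"dx": 0.2, "dy": 0.1, "dz": -9, "ax": 0, "ay": 0, "az": 0, "jaw": 6}, {"dx": 0.2, "dy": 0.1, "dz": -11, "ax": 0, "ay": 0, "az": 0, "jaw": 6}, {"dx": 0.2, "dy": 0.1, "dz": -11.8, "ax": 0, "ay": 0, "az": 0, "jaw": 6}, {"dx": 0.2, "dy": 0.1, "dz": -11.8, "ax": 0, "ay": 0, "az": 0, "jaw": 6}, {"dx": 0.2, "dy": 0.1, "dz": -11.8, "ax": 0, "ay": 0, "az": 0, "jaw": 4}, {"dx": 0.2, "dy": 0.1, "dz": -11.8, "ax": 0, "ay": 0, "az": 0, "jaw": 2.5}, {"dx": 0.2, "dy": 0.1, "dz": -11.8, "ax": 0, "ay": 0, "az": 0, "jaw": 1.8}, {"dx": 0.2, "dy": 0.1, "dz": -11.8, "ax": 0, "ay": 0, "az": 0, "jaw": 1.2}, {"dx": 0.2, "dy": 0.1, "dz": -11.8, "ax": 0, "ay": 0, "az": 0, "jaw": 1.2}, {"dx": 0.2, "dy": 0.1, "dz": -11.8, "ax": 0, "ay": 0, "az": 0, "jaw": 1.2}, {"dx": 0.2, "dy": 0.1, "dz": -11.8, "ax": 0, "ay": 0, "az": 0, "jaw": 1.2}, {"dx": 0.2, "dy": 0.1, "dz": -11.8, "ax": 0, "ay": 0, "az": 0, "jaw": 1.2}]'

```text
time_s: 9.02
position: [0.4994, -0.2061, 0.0749]
tcp_rot: [0.988, 0.152, 0.001, 0.0]
contact_force: [0.0, 1.7, 6.8]
finger_gap: 0.0152
gripper_force: 29.9
```

Call:
step_arm --increments '[{"dx": 0.19, "dy": 0.06, "dz": 0, "ax": 0, "ay": 0, "az": 0, "jaw": 1.2}, {"dx": 0.48, "dy": 0.15, "dz": 0, "ax": 0, "ay": 0, "az": 0, "jaw": 1.2}, {"dx": 0.86, "dy": 0.27, "dz": 0, "ax": 0, "ay": 0, "az": 0, "jaw": 1.2}, {"dx": 1.24, "dy": 0.4, "dz": 0, "ax": 0, "ay": 0, "az": 0, "jaw": 1.2}, {"dx": 1.62, "dy": 0.52, "dz": 0, "ax": 0, "ay": 0, "az": 0, "jaw": 1.2}, {"dx": 2.0, "dy": 0.64, "dz": 0, "ax": 0, "ay": 0, "az": 0, "jaw": 1.2}, {"dx": 2.38, "dy": 0.76, "dz": 0, "ax": 0, "ay": 0, "az": 0, "jaw": 1.2}, {"dx": 2.76, "dy": 0.88, "dz": 0, "ax": 0, "ay": 0, "az": 0, "jaw": 1.2}, {"dx": 3.14, "dy": 1.0, "dz": 0, "ax": 0, "ay": 0, "az": 0, "jaw": 1.2}, {"dx": 3.53, "dy": 1.13, "dz": 0, "ax": 0, "ay": 0, "az": 0, "jaw": 1.2}, {"dx": 3.91, "dy": 1.25, "dz": 0, "ax": 0, "ay": 0, "az": 0, "jaw": 1.2}, {"dx": 4.29, "dy": 1.37, "dz": 0, "ax": 0, "ay": 0, "az": 0, "jaw": 1.2}, {"dx": 4.67, "dy": 1.49, "dz": 0, "ax": 0, "ay": 0, "az": 0, "jaw": 1.2}, {"dx": 5.05, "dy": 1.61, "dz": 0, "ax": 0, "ay": 0, "az": 0, "jaw": 1.2}, {"dx": 5.43, "dy": 1.73, "dz": 0, "ax": 0, "ay": 0, "az": 0, "jaw": 1.2}, {"dx": 5.72, "dy": 1.82, "dz": 0, "ax": 0, "ay": 0, "az": 0, "jaw": 1.2}, {"dx": 5.91, "dy": 1.89, "dz": 0, "ax": 0, "ay": 0, "az": 0, "jaw": 1.2}, {"dx": 6.0, "dy": 1.91, "dz": 0, "ax": 0, "ay": 0, "az": 0, "jaw": 1.2}, {"dx": 6.0, "dy": 1.91, "dz": 0, "ax": 0, "ay": 0, "az": 0, "jaw": 1.2}, {"dx": 6.0, "dy": 1.91, "dz": 0, "ax": 0, "ay": 0, "az": 0, "jaw": 1.2}]'

```text
time_s: 10.68
position: [0.5592, -0.1868, 0.0749]
tcp_rot: [0.988, 0.152, 0.001, 0.0]
contact_force: [-2.3, 1.7, 7.9]
finger_gap: 0.0149
gripper_force: 30.0
```

Run:
```python
from h import *
s=arm.get_state(); print(s['position'],s['contact_force'],s['torque'],s['finger_gap'],s['time_s'])
W=eyes.camera_params('wrist'); im=eyes.grab_frame('wrist')
cv2.imwrite('pics/w5.png',cv2.resize(im,(800,600),interpolation=cv2.INTER_CUBIC))
```

```text
[ 0.55924479 -0.18680352  0.07488163] [-2.29376843  1.7259345   7.86391131] [ 0.49358206  0.41750352 -0.02078258] 0.0148840071527919 10.6833
```

View pics/w5.png

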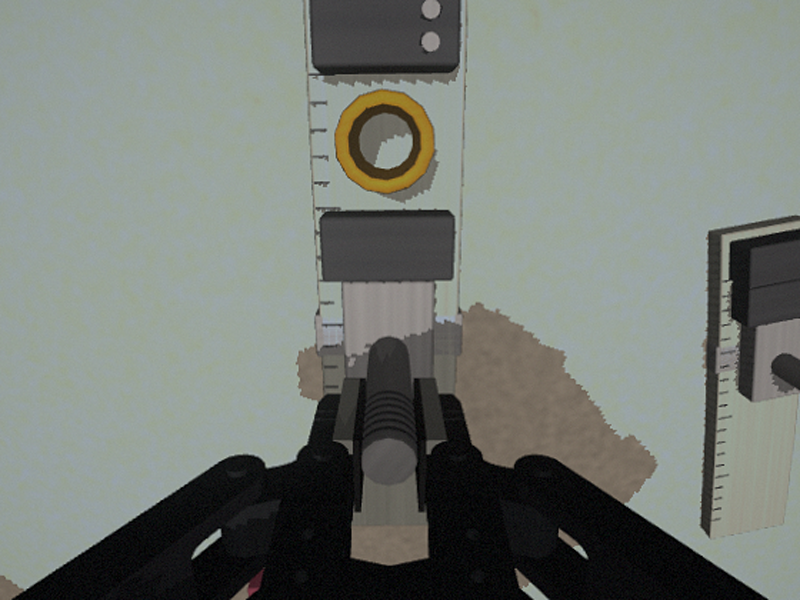

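The picture shows the jaw square, with the tube at (385,141) centred between the jaw edges. About 20 mm remain, so I'll close slowly.

Call:
step_arm --increments '[{"dx": 0.1, "dy": 0.03, "dz": 0, "ax": 0, "ay": 0, "az": 0, "jaw": 1.2}, {"dx": 0.2, "dy": 0.06, "dz": 0, "ax": 0, "ay": 0, "az": 0, "jaw": 1.2}, {"dx": 0.3, "dy": 0.1, "dz": 0, "ax": 0, "ay": 0, "az": 0, "jaw": 1.2}, {"dx": 0.4, "dy": 0.13, "dz": 0, "ax": 0, "ay": 0, "az": 0, "jaw": 1.2}, {"dx": 0.5, "dy": 0.16, "dz": 0, "ax": 0, "ay": 0, "az": 0, "jaw": 1.2}, {"dx": 0.6, "dy": 0.19, "dz": 0, "ax": 0, "ay": 0, "az": 0, "jaw": 1.2}, {"dx": 0.7, "dy": 0.22, "dz": 0, "ax": 0, "ay": 0, "az": 0, "jaw": 1.2}, {"dx": 0.8, "dy": 0.25, "dz": 0, "ax": 0, "ay": 0, "az": 0, "jaw": 1.2}, {"dx": 0.9, "dy": 0.29, "dz": 0, "ax": 0, "ay": 0, "az": 0, "jaw": 1.2}, {"dx": 1.0, "dy": 0.32, "dz": 0, "ax": 0, "ay": 0, "az": 0, "jaw": 1.2}, {"dx": 1.1, "dy": 0.35, "dz": 0, "ax": 0, "ay": 0, "az": 0, "jaw": 1.2}, {"dx": 1.2, "dy": 0.38, "dz": 0, "ax": 0, "ay": 0, "az": 0, "jaw": 1.2}, {"dx": 1.3, "dy": 0.41, "dz": 0, "ax": 0, "ay": 0, "az": 0, "jaw": 1.2}, {"dx": 1.4, "dy": 0.45, "dz": 0, "ax": 0, "ay": 0, "az": 0, "jaw": 1.2}, {"dx": 1.5, "dy": 0.48, "dz": 0, "ax": 0, "ay": 0, "az": 0, "jaw": 1.2}, {"dx": 1.6, "dy": 0.51, "dz": 0, "ax": 0, "ay": 0, "az": 0, "jaw": 1.2}, {"dx": 1.6, "dy": 0.51, "dz": 0, "ax": 0, "ay": 0, "az": 0, "jaw": 1.2}]'

```text
time_s: 12.15
position: [0.5751, -0.1817, 0.0749]
tcp_rot: [0.988, 0.152, 0.0, 0.0]
contact_force: [-3.4, 0.9, 7.8]
finger_gap: 0.0146
gripper_force: 30.0
```

Still free, with only a slight push on the tube. Continuing at half the speed.

Call:
step_arm --increments '[{"dx": 0.05, "dy": 0.02, "dz": 0, "ax": 0, "ay": 0, "az": 0, "jaw": 1.2}, {"dx": 0.1, "dy": 0.03, "dz": 0, "ax": 0, "ay": 0, "az": 0, "jaw": 1.2}, {"dx": 0.15, "dy": 0.05, "dz": 0, "ax": 0, "ay": 0, "az": 0, "jaw": 1.2}, {"dx": 0.2, "dy": 0.06, "dz": 0, "ax": 0, "ay": 0, "az": 0, "jaw": 1.2}, {"dx": 0.25, "dy": 0.08, "dz": 0, "ax": 0, "ay": 0, "az": 0, "jaw": 1.2}, {"dx": 0.3, "dy": 0.1, "dz": 0, "ax": 0, "ay": 0, "az": 0, "jaw": 1.2}, {"dx": 0.3, "dy": 0.1, "dz": 0, "ax": 0, "ay": 0, "az": 0, "jaw": 1.2}]'

```text
time_s: 12.73
position: [0.578, -0.1807, 0.0749]
tcp_rot: [0.988, 0.152, 0.0, 0.0]
contact_force: [-4.4, 1.5, 8.6]
finger_gap: 0.015
gripper_force: 30.0
```

Call:
step_arm --increments '[{"dx": 0.05, "dy": 0.02, "dz": 0, "ax": 0, "ay": 0, "az": 0, "jaw": 1.2}, {"dx": 0.1, "dy": 0.03, "dz": 0, "ax": 0, "ay": 0, "az": 0, "jaw": 1.2}, {"dx": 0.15, "dy": 0.05, "dz": 0, "ax": 0, "ay": 0, "az": 0, "jaw": 1.2}, {"dx": 0.15, "dy": 0.05, "dz": 0, "ax": 0, "ay": 0, "az": 0, "jaw": 1.2}]'

```text
time_s: 13.07
position: [0.5786, -0.1805, 0.0749]
tcp_rot: [0.988, 0.152, -0.0, 0.0]
contact_force: [-9.2, -0.4, 10.8]
finger_gap: 0.0149
gripper_force: 30.3
```

Run:
```python
from h import *
s=arm.get_state(); print(s['position'],s['contact_force'],s['torque'],s['finger_gap'],s['time_s'])
W=eyes.camera_params('wrist'); im=eyes.grab_frame('wrist')
cv2.imwrite('pics/w6.png',cv2.resize(im,(800,600),interpolation=cv2.INTER_CUBIC))
```

```text
[ 0.57860948 -0.18047053  0.07486941] [-9.1911777  -0.441345   10.77226068] [-0.12777835  1.81921553 -0.05853805] 0.014892540570469612 13.0667
```

View pics/w6.png

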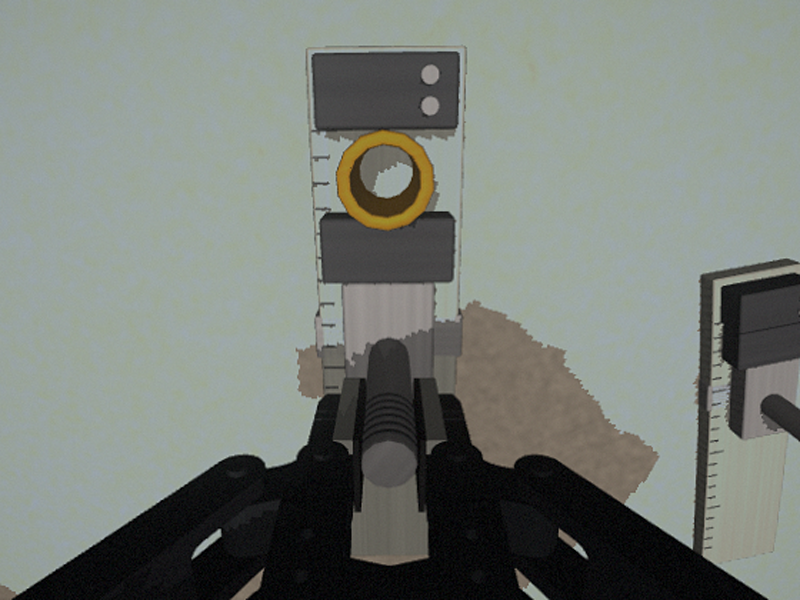

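The force has climbed to 9 N and motion has stalled. In the picture the jaw faces are at rows 130 and 212, about 29–30 mm apart, with the tube at (385,180) snug between them and the jaw square. Releasing the post and lifting.

Call:
step_arm --increments '[{"dx": 0, "dy": 0, "dz": 0, "ax": 0, "ay": 0, "az": 0, "jaw": 2.5}, {"dx": -0.1, "dy": 0, "dz": 0, "ax": 0, "ay": 0, "az": 0, "jaw": 4.5}, {"dx": -0.1, "dy": 0, "dz": 0, "ax": 0, "ay": 0, "az": 0, "jaw": 5}, {"dx": -0.1, "dy": 0, "dz": 0, "ax": 0, "ay": 0, "az": 0, "jaw": 5}, {"dx": -0.1, "dy": 0, "dz": 0, "ax": 0, "ay": 0, "az": 0, "jaw": 5}, {"dx": -0.1, "dy": 0, "dz": 2, "ax": 0, "ay": 0, "az": 0, "jaw": 5}, {"dx": -0.1, "dy": 0, "dz": 5, "ax": 0, "ay": 0, "az": 0, "jaw": 5}, {"dx": -0.1, "dy": 0, "dz": 8, "ax": 0, "ay": 0, "az": 0, "jaw": 5}, {"dx": -0.1, "dy": 0, "dz": 11, "ax": 0, "ay": 0, "az": 0, "jaw": 5}, {"dx": -2, "dy": 0, "dz": 13, "ax": 0, "ay": 0, "az": 0, "jaw": 5}, {"dx": -2, "dy": 0, "dz": 13, "ax": 0, "ay": 0, "az": 0, "jaw": 5}, {"dx": -2, "dy": 0, "dz": 13, "ax": 0, "ay": 0, "az": 0, "jaw": 5}, {"dx": -2, "dy": 0, "dz": 13, "ax": 0, "ay": 0, "az": 0, "jaw": 5}]'

```text
time_s: 14.2
position: [0.5593, -0.1801, 0.2031]
tcp_rot: [0.988, 0.152, -0.0, -0.0]
contact_force: [-1.1, 0.0, -0.9]
finger_gap: 0.0499
gripper_force: 0.0
```

Run:
```python
from h import *
s=arm.get_state(); print(s['position'],s['contact_force'],s['finger_gap'],s['time_s'])
im=eyes.grab_frame('wrist')
cv2.imwrite('pics/w7.png',cv2.resize(im,(800,600),interpolation=cv2.INTER_CUBIC))
```

```text
[ 0.55928027 -0.18012732  0.20314452] [-1.10327346  0.00750147 -0.91122768] 0.04988907709625388 14.2
```

View pics/w7.png

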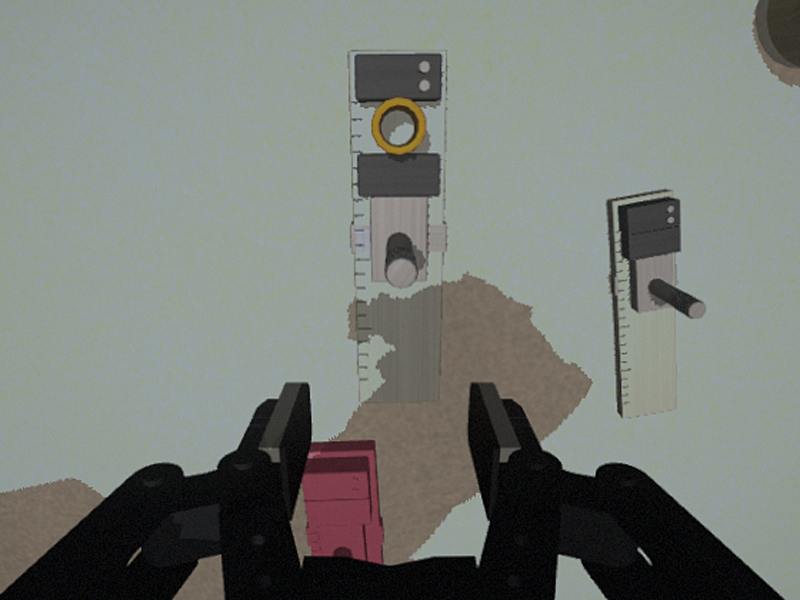

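The tube at (399,126) is upright and closed between faces at rows 101 and 153 (about 30.6 mm), the jaw is square and the gripper is clear. Handing in.

```bash
python3 -c "
from plant import workorder
print(workorder.close_job())"
```

```text
the job is handed in; nothing more can be done
None
```

I stood the tube on the caliper bed, closed the jaw snugly on it (gap about 30–31 mm, jaw square), moved the gripper clear and handed in at about 14 s; the hand-in gave no verdict.

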